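# Hold the square in the corner of a casting frame

### The arm

A 6-joint arm with a two-finger parallel gripper is mounted at the origin on the work surface. World frame = base frame: x ahead of the robot, y to its left, z up, the work surface at z = 0. Lengths are in m, angles in degrees, forces in N, time in s.
With the tool pointing down it reaches from about 0.35 to 0.875 m from the base axis. Payload 4.2 kg.
Tool frame: the origin (TCP) lies between the finger pads; the fingertips stand 19 mm ahead of it and the grasp point (between the pads) is the TCP; z points along the fingers, y is the line along which they close (so a half turn about z gives the same grasp; the last joint's range is limited). The gripper opens to 87 mm and grips with 3 to 60 N. Pads are 19 mm wide; open, the fingers measure 117 mm over their backs; the gripper's body (75 mm by 190 mm) begins 51 mm behind the grasp point.
Start: joints at [-49.985, 22.042, 0.453, 0, -68.411, -14.817], TCP at [0.266, -0.565, 0.242] pointing down, gripper open.
Joint ranges: [-179.83, 179.83], [-69.29, 118.12], [-61.27, 80.66], [-181.25, 117.63], [-171.15, -9.14], [-177.46, 177.46]. Speed limits (degrees/s): [159.86, 159.86, 180, 180, 180, 180].

### API

Orientations are given as a 3x3 rotation matrix whose columns are the frame's x, y, z axes.
In Python, from station import r gives the robot as it stands.
- The arm moves only by the tool drive_tool, never from a script. Its argument "steps" is one flat list of numbers, 7 for each row, row after row: the turn, a rotation vector about the tool's x, y, z in rad, then the shift along the tool's x, y, z in m, then the opening, from 0 (shut) to 1 (fully open). A call has 1 to 10 rows; each row shifts and turns the commanded pose from where the row before left it, along the tool's axes as they then stand; what a row does not reach is not made up. A row lasts 1/12 s, in which the tool goes at most 41.7 mm and 7.16 degrees, less where a joint would pass 70% of its speed; a pose out of reach is approached as far as the arm can. A call is refused whole if a number of a shift passes 0.0417 or a number of a turn 0.125, either way. A call with a gripper value outside its range is refused whole. The fingers move at their own pace and stop on an object; the grip force is fixed at half the most. Time passes only in rows, so rows that do not move let the fingers close. It gives the time, the measured TCP pose, the force, the opening and the grip force at its end, in the units of the state.
- r.sense(): the state, without advancing time (a new reading comes with each control period).
- r.capture(name): name is "scene" or "top"; returns the picture (480x640x3 uint8, blue, green, red); there is no depth.
- r.camera_params(name): a dict with "camera_matrix" (3x3 intrinsics, pixels), "k1" (the pictures are not rectified: a ray, as slopes to the right and down, at radius r is drawn at 1 + k1 r^2 times it, then the intrinsics apply), "extrinsics" (4x4, takes a point from world to camera coordinates). Camera axes: x right, y down, z forward; pixel columns grow to the right and rows downward; lengths in m; the calibration is good to about 2 mm. A picture is of the moment at which its call begins. camera_params takes no time and is no camera call.
- r.finish_job(): hands the job in; it is judged then, once.
The state is a dict: "time_s": time; "joints": joint angles; "joint_velocities": joint speeds; "effort": joint torques, N m; "tcp_pos": TCP position; "ee_rot": TCP orientation; "wrist_force": force on the tool from outside, world axes, zero at the start; "moment": the same for the moment, N m; "gripper_width": opening from 0.0 (shut) to 1.0 (fully open); "gripper_force": force on a finger pad.
Only numpy, scipy, OpenCV 4.12 (cv2) and the standard library are available. Lean on these libraries where they do the work, as an engineer would, in place of code of your own. Each camera call takes 0.05 s, during which the arm holds its last target. There are 200 camera calls.

### The job

Swing the lid of the wooden tool case open until it rests on its stop, lift out the square, and lay it flat on the base board of the casting frame with its heel in the corner where the two upright boards meet. Press it in until its legs touch both boards, and finish while still holding it and keeping a light push against both boards; do not let go. Keep the lid open and leave the other things on the bench where they are.

Things in the scene. Friction and masses are not known exactly. Their poses are not given: they have to be found in the camera images.
- case: Low wooden tool case, fixed to the table, outside 200 (its x) by 220 (its y) by 60 mm high, walls and floor 6 mm thick. Origin: centre of its underside. The lid is hinged along its +x rim. The square lies flat on its inside floor.
- lid (a joint): Angle of the case lid: 0 closed, grows as it opens upward, 1.75 rad on its stop (a little past upright, where it stays by its own weight). It falls shut from below about 1.5 rad. Hinge axis: parallel to the case's y, through point lid_hinge.
- lid_hinge (a point): Middle of the lid's hinge line, at the top of the case's +x rim, 60 mm above the table. The lid is a board 200 by 220 by 8 mm, 0.22 kg, reaching from the hinge to the case's -x rim when closed. The point turns with the lid.
- lid_handle (a point): Centre of the lid's handle: a round dowel 18 mm thick, 44 mm long, parallel to the hinge, on a 12 mm stem at its middle. Axis 40 mm above the lid's underside (32 above its top, 100 above the table when closed), 175 mm from the hinge line, 25 mm from the free edge. Pinched across its two ends (44 mm), it turns between the fingers.
- square: Aluminium L-shaped square, 0.25 kg, lying flat: legs 95 mm long, 18 wide, 12 thick. A wooden brace 16 mm thick, 96 long, 34 high runs diagonally from leg to leg: the grip. Origin: underside, below the brace's middle; x and y parallel to the legs. Heel (outer corner of the L) at (+44, +44) mm, legs run from it to -x and -y; the brace lies along (1, -1) and is gripped across (1, 1).
- square_heel (a point): Outer corner (heel) of the square, at its underside.
- frame: Casting frame, fixed to the table: white base board 240 by 240 mm, 12 thick, with two upright plywood boards 18 mm thick, standing 50 mm above it, meeting at a right angle; all waxed, slippery. Origin: centre of the base's underside. The boards' inner faces are at x = +90 mm and y = +90 mm; the square fits with its axes parallel to these, same way round.
- corner (a point): The inside corner of the casting frame, where both upright boards and the top of the base board meet, at (+90, +90, +12) mm of the frame; axes as the frame's.
- far_board: Upright board across the frame's +x side, 216 mm long, reaching beyond the corner. Origin: middle of its foot.
- side_board: Upright board along the frame's +y side, 190 mm long, ending at the corner. Origin: middle of its foot.
- brush: Bystander: flat brush lying between case and frame.
- rib: Bystander: dark wooden potter's rib, 75 by 45 by 8 mm, lying between case and frame.
- bowl: Bystander: terracotta bowl, 150 mm wide, 60 mm high.
- bat: Bystander: plaster disc, 160 mm wide, 16 mm thick.
- jar: Bystander: white jar, 66 mm wide, 80 mm high.
- spatula: Bystander: spatula with an orange handle.
- mug: Bystander: white mug, 76 mm wide, 85 mm high.

How it is judged:
By the outcome, as a careful person would: the job done as asked, in the order asked, and still so for the second after the job is handed in, while the arm keeps its last pose, push and grip.
It also fails if it takes over 69 s, if anything falls off the work surface, if the arm or the gripper's body presses on something with over 40 N, if the wrist force passes 120 N, or if a joint passes its speed limit or range.

## Working session

There is one attempt and no reset: what is moved stays moved. The work goes in short steps, Python scripts to look and compute and a tool call to move; the robot and the scene stay as the last step left them, time stands still between calls to the robot, and variables do not carry over. Pictures are saved under pics/ and viewed, at most 10 in all, crops included, and the job is handed in when it is done.

Besides the shell and the picture viewer there is one more tool, called as a command line: name --argument value ..., lists and objects as JSON in quotes. drive_tool: Moves the arm, as the interface text tells. Its arguments: {"type":"object","properties":{"steps":{"type":"array"}},"required":["steps"]}

```bash
ls; mkdir -p pics; python3 - <<'E'
from station import r
import cv2
for n in("scene","top"):
    p=r.camera_params(n);print(n,p)
    cv2.imwrite(f"pics/{n}0.png",r.capture(n))
s=r.sense();print(s)
E
```

```text
pics
scene {'camera_matrix': array([[606.20972081,   0.        , 320.83109788],
       [  0.        , 606.20972081, 235.68784423],
       [  0.        ,   0.        ,   1.        ]]), 'k1': -0.17975528444294614, 'extrinsics': array([[-0.70094882,  0.71292641,  0.02016627,  0.41503522],
       [ 0.4038623 ,  0.42006499, -0.81267499, -0.14283343],
       [-0.58784861, -0.56149918, -0.58236816,  1.97097532],
       [ 0.        ,  0.        ,  0.        ,  1.        ]])}
top {'camera_matrix': array([[574.68213453,   0.        , 320.26337244],
       [  0.        , 574.68213453, 244.93660473],
       [  0.        ,   0.        ,   1.        ]]), 'k1': -0.016935533706454963, 'extrinsics': array([[ 1.80388407e-03, -9.99991091e-01, -3.81634631e-03,
        -1.70525552e-02],
       [-9.80427020e-01, -1.01722263e-03, -1.96880226e-01,
         5.95211226e-01],
       [ 1.96874590e-01,  4.09679815e-03, -9.80420120e-01,
         1.51719216e+00],
       [ 0.00000000e+00,  0.00000000e+00,  0.00000000e+00,
         1.00000000e+00]])}
{'time_s': 0.1, 'joints': array([-4.99842964e+01,  2.20874132e+01,  3.87700539e-01, -2.46307574e-02,
       -6.84108914e+01, -1.48162358e+01]), 'joint_velocities': array([ 0.02661343, -0.06218092,  0.18634254,  0.1141595 ,  0.09461473,
       -0.01676508]), 'effort': array([-1.03726611e-04, -3.91690528e+01,  1.87934071e+01,  4.23189193e+00,
        1.34767347e-02, -7.34315290e-05]), 'tcp_pos': array([ 0.26590734, -0.56506447,  0.24056021]), 'ee_rot': array([[-9.04898457e-01, -4.25626489e-01, -9.35084046e-04],
       [-4.25627502e-01,  9.04896799e-01,  1.73543559e-03],
       [ 1.07507207e-04,  1.96839047e-03, -9.99998057e-01]]), 'wrist_force': array([ 0.68249064, -0.04448721,  0.64064756]), 'moment': array([-0.00210845,  0.07530182,  0.0241191 ]), 'gripper_force': 0.0, 'gripper_width': 1.0000426076772275}
```

View pics/top0.png

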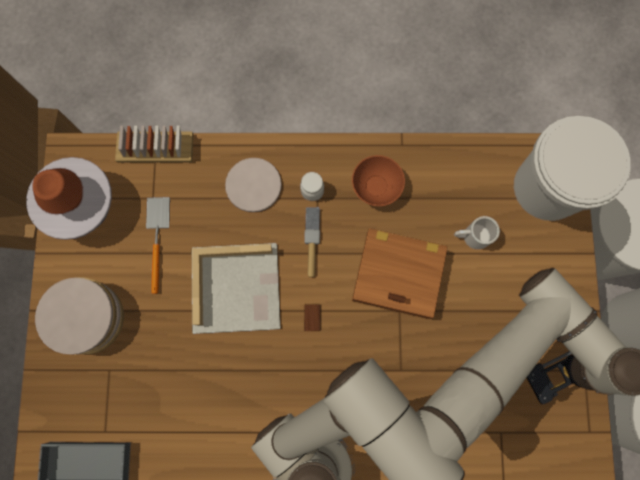

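View pics/scene0.png

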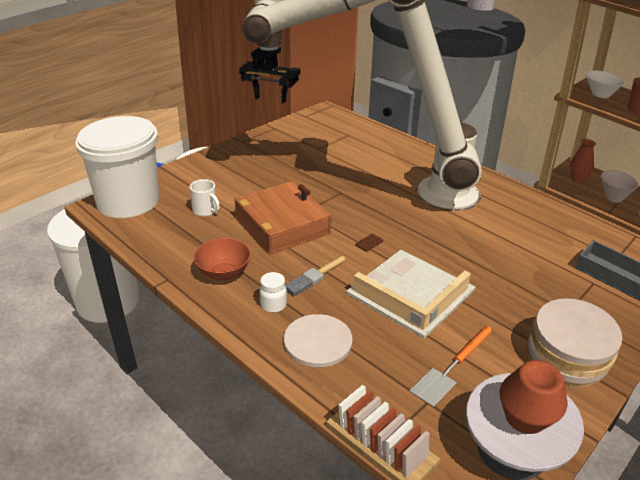

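The top view shows the frame's corner at about (200,250), with its axes close to the world's. The case has its hinges at (382,236) and (432,246) and its handle at (397,298). I'll enlarge both.

```bash
python3 - <<'E'
import cv2,numpy as np
t=cv2.imread("pics/top0.png")
a=cv2.resize(t[225:325,345:455],None,fx=5,fy=5,interpolation=cv2.INTER_CUBIC)
b=cv2.resize(t[235:340,185:290],None,fx=5,fy=5,interpolation=cv2.INTER_CUBIC)
cv2.imwrite("pics/a.png",a);cv2.imwrite("pics/b.png",b)
E
```

```text
(no output)
```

View pics/a.png

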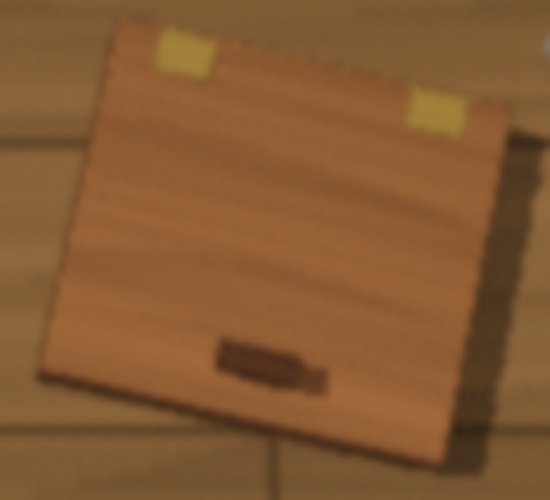

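View pics/b.png

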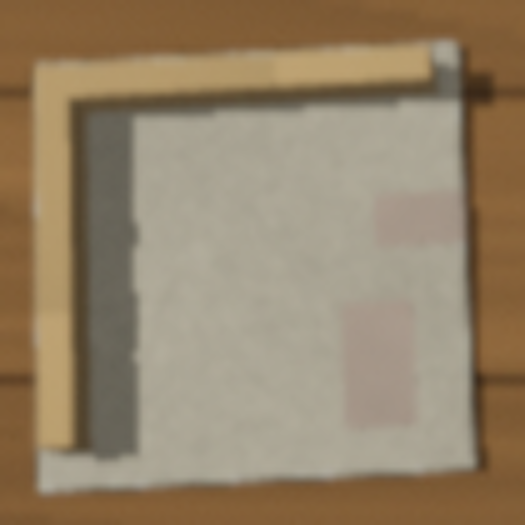

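Crop a: lid-top corners at (117,17), (510,105), (40,373), (443,463) and dowel at about (262,364). Crop b: base corners at (40,493), (478,467), (458,40), board tops at (35,62), (70,100), (432,82), (430,48), (37,450), (72,448). I'll fit the poses.

```bash
cat > h.py <<'E'
import numpy as np,cv2
from station import r
from scipy.optimize import least_squares
def proj(n,P):
    p=r.camera_params(n);E=p["extrinsics"];c=np.atleast_2d(P)@E[:3,:3].T+E[:3,3]
    s=c[:,:2]/c[:,2:];s=s*(1+p["k1"]*(s**2).sum(1,keepdims=True));K=p["camera_matrix"]
    return s*[K[0,0],K[1,1]]+K[:2,2]
def Rz(a): return np.array([[np.cos(a),-np.sin(a),0],[np.sin(a),np.cos(a),0],[0,0,1]])
def W(q,L): return np.atleast_2d(L)@Rz(q[2]).T+[q[0],q[1],0]
def fit(n,L,px,q0):
    L=np.array(L,float)/1000;px=np.array(px,float)
    s=least_squares(lambda q:(proj(n,W(q,L))-px).ravel(),q0)
    return s.x,s.fun.reshape(-1,2)
E
python3 - <<'E'
from h import *
np.set_printoptions(precision=4,suppress=True)
f=lambda a,o:(np.array(a)+.5)/5-.5+o
c,e=fit("top",[[100,110,68],[100,-110,68],[-100,110,68],[-100,-110,68],[-75,22,100]][:4],f([[117,17],[510,105],[40,373],[443,463]],[345,225]),[.5,-.15,-.2]);print("case",c,np.degrees(c[2]),e)
print("dowel",(proj("top",W(c,[-.075,0,.1]))-[345,225])*5)
q,e=fit("top",[[-120,120,12],[-120,-120,12],[120,-120,12],[108,108,62],[90,90,62],[90,-108,62],[108,-108,62],[-100,108,62],[-100,90,62]],f([[40,493],[478,467],[458,40],[35,62],[70,100],[432,82],[430,48],[37,450],[72,448]],[185,235]),[.5,.15,0]);print("frame",q,np.degrees(q[2]),e)
im=cv2.imread("pics/scene0.png")
k=3;o=np.array([220,160]);
im=cv2.resize(im[160:340,220:480],None,fx=k,fy=k,interpolation=cv2.INTER_CUBIC)
for qq,L in((c,[[100,110,68],[100,-110,68],[-100,110,68],[-100,-110,68],[-75,22,100],[-75,-22,100]]),(q,[[-120,120,12],[-120,-120,12],[120,-120,12],[120,120,12],[108,108,62],[90,90,62],[90,-108,62],[-100,90,62]])):
    for p in proj("scene",W(qq,np.array(L)/1000)): cv2.circle(im,tuple(int(v) for v in (p-o)*k+k/2),3,(255,0,0),1)
cv2.imwrite("pics/c.png",im)
E
```

```text
case [ 0.519  -0.232  -0.2218] -12.709361692863423 [[-0.152   0.0733]
 [ 0.2068 -0.1433]
 [-0.1436 -0.0955]
 [ 0.0888  0.1538]]
dowel [[255.5361 364.0305]]
frame [0.4837 0.2218 0.0547] 3.132972327902343 [[-0.2731 -0.1251]
 [-0.6441  0.4654]
 [ 0.0422  0.43  ]
 [ 0.2513  1.0373]
 [-0.1153 -0.4549]
 [-0.1708 -0.6638]
 [-0.0068 -0.3071]
 [ 0.5806 -0.1892]
 [ 0.3135 -0.1428]]
```

View pics/c.png

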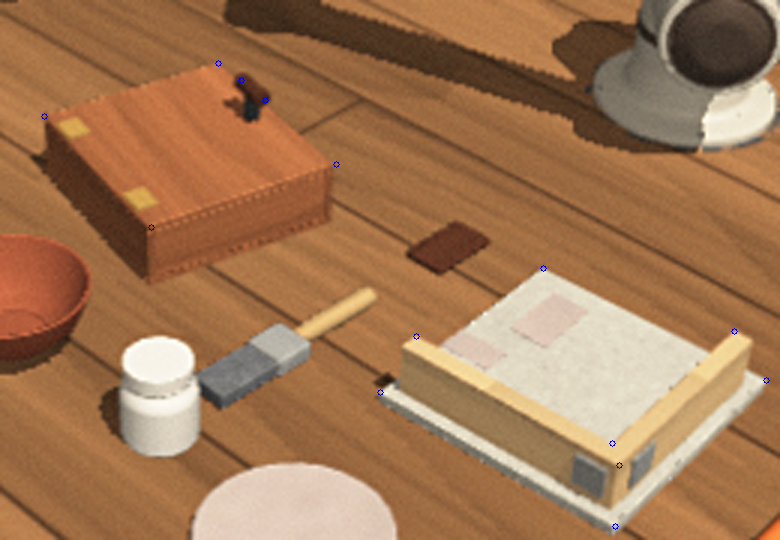

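Both fits agree with the scene view. Case: (0.519,-0.232), yaw -12.7°. Frame: (0.484,0.222), yaw 3.1°. Next I'll turn the tool so that tool y lies along the case's y and go over the handle at (0.446,-0.2155,0.10).

drive_tool --steps '[0,0,0.11,0,0,0,1,0,0,0.11,0,0,0,1,0,0,0.11,0,0,0,1,0,0,0.11,0,0,0,1,0,0,0.11,0,0,0,1,0,0,0.11,0,0,0,1]'

```text
time_s: 0.6
tcp_pos: [0.266, -0.5652, 0.2409]
ee_rot: [[-0.975, 0.224, -0.001], [0.224, 0.975, 0.001], [0.001, 0.001, -1.0]]
wrist_force: [-0.3, 0.7, -0.7]
gripper_width: 0.999
gripper_force: 0.0
```

drive_tool --steps '[0,0,0,-0.0099,0.038,0,1,0,0,0,-0.0099,0.038,0,1,0,0,0,-0.0099,0.038,0,1,0,0,0,-0.0099,0.038,0,1,0,0,0,-0.0099,0.038,0,1,0,0,0,-0.0099,0.038,0,1,0,0,0,-0.0099,0.038,0,1,0,0,0,-0.0099,0.038,0,1,0,0,0,-0.0099,0.038,0,1,0,0,0,-0.0099,0.038,0,1]'

```text
time_s: 1.43
tcp_pos: [0.4459, -0.2144, 0.2414]
ee_rot: [[-0.976, 0.218, -0.0], [0.218, 0.976, 0.0], [0.0, 0.0, -1.0]]
wrist_force: [1.2, -0.3, -0.2]
gripper_width: 1.003
gripper_force: 0.0
```

drive_tool --steps '[0,0,0,0,0,0.02,1,0,0,0,0,0,0.02,1,0,0,0,0,0,0.02,1,0,0,0,0,0,0,1,0,0,0,0,0,0,1]'

```text
time_s: 1.85
tcp_pos: [0.4451, -0.2162, 0.1809]
ee_rot: [[-0.976, 0.218, -0.003], [0.218, 0.976, 0.0], [0.003, -0.001, -1.0]]
wrist_force: [0.4, 0.7, 0.7]
gripper_width: 0.999
gripper_force: 0.0
```

drive_tool --steps '[0,0,0,0,0,0.02,1,0,0,0,0,0,0.02,1,0,0,0,0,0,0.02,1,0,0,0,0,0,0.02,1,0,0,0,0,0,0,0.6,0,0,0,0,0,0,0.4,0,0,0,0,0,0,0.4,0,0,0,0,0,0,0.4,0,0,0,0,0,0,0.4,0,0,0,0,0,0,0.4]'

```text
time_s: 2.68
tcp_pos: [0.4463, -0.2164, 0.1026]
ee_rot: [[-0.976, 0.218, 0.002], [0.218, 0.976, -0.0], [-0.002, 0.0, -1.0]]
wrist_force: [0.4, -0.2, 1.0]
gripper_width: 0.631
gripper_force: 0.0
```

drive_tool --steps '[0,0,0,0,0,0.001,0.3,0,0,0,0,0,0.001,0.2,0,0,0,0,0,0,0,0,0,0,0,0,0,0,0,0,0,0,0,0,0,0,0,0,0,0,0,0]'

```text
time_s: 3.18
tcp_pos: [0.4459, -0.2167, 0.1005]
ee_rot: [[-0.976, 0.218, 0.001], [0.218, 0.976, -0.001], [-0.001, -0.001, -1.0]]
wrist_force: [-1.3, -0.8, 6.2]
gripper_width: 0.5
gripper_force: 30.0
```

Width 43.5 mm, so the dowel is held by its ends. Next I work out the arc.

```bash
python3 - <<'E'
import numpy as np
th=np.linspace(0,1.74,31)+.2247;R=.1795
x=np.round(R*np.cos(th),4);z=np.round(-R*np.sin(th),4)
for k in range(3):print([(float(round(a,4)),float(round(b,4))) for a,b in zip(np.diff(x),np.diff(z))][k*10:k*10+10])
E
```

```text
[(-0.0026, -0.0101), (-0.0032, -0.0099), (-0.0038, -0.0097), (-0.0043, -0.0095), (-0.0049, -0.0092), (-0.0053, -0.0089), (-0.0059, -0.0086), (-0.0064, -0.0082), (-0.0069, -0.0078), (-0.0072, -0.0075)]
[(-0.0078, -0.0069), (-0.0081, -0.0066), (-0.0084, -0.006), (-0.0088, -0.0056), (-0.0091, -0.005), (-0.0094, -0.0045), (-0.0097, -0.004), (-0.0098, -0.0034), (-0.01, -0.0028), (-0.0102, -0.0022)]
[(-0.0103, -0.0016), (-0.0103, -0.0011), (-0.0104, -0.0004), (-0.0104, 0.0002), (-0.0104, 0.0008), (-0.0103, 0.0013), (-0.0103, 0.002), (-0.01, 0.0026), (-0.01, 0.0031), (-0.0097, 0.0037)]
```

drive_tool --steps '[0,0,0,-0.0026,0,-0.0101,0,0,0,0,-0.0032,0,-0.0099,0,0,0,0,-0.0038,0,-0.0097,0,0,0,0,-0.0043,0,-0.0095,0,0,0,0,-0.0049,0,-0.0092,0,0,0,0,-0.0053,0,-0.0089,0,0,0,0,-0.0059,0,-0.0086,0,0,0,0,-0.0064,0,-0.0082,0,0,0,0,-0.0069,0,-0.0078,0,0,0,0,-0.0072,0,-0.0075,0]'

```text
time_s: 4.02
tcp_pos: [0.4928, -0.2277, 0.1883]
ee_rot: [[-0.976, 0.219, -0.006], [0.219, 0.976, 0.0], [0.006, -0.001, -1.0]]
wrist_force: [-2.6, -3.6, -2.1]
gripper_width: 0.5
gripper_force: 30.0
```

drive_tool --steps '[0,0,0,-0.0078,0,-0.0069,0,0,0,0,-0.0081,0,-0.0066,0,0,0,0,-0.0084,0,-0.006,0,0,0,0,-0.0088,0,-0.0056,0,0,0,0,-0.0091,0,-0.005,0,0,0,0,-0.0094,0,-0.0045,0,0,0,0,-0.0097,0,-0.004,0,0,0,0,-0.0098,0,-0.0034,0,0,0,0,-0.01,0,-0.0028,0,0,0,0,-0.0102,0,-0.0022,0]'

```text
time_s: 4.85
tcp_pos: [0.5828, -0.2489, 0.2368]
ee_rot: [[-0.976, 0.219, -0.004], [0.219, 0.976, -0.002], [0.003, -0.003, -1.0]]
wrist_force: [-3.0, -4.4, 2.8]
gripper_width: 0.502
gripper_force: 30.0
```

drive_tool --steps '[0,0,0,-0.0103,0,-0.0016,0,0,0,0,-0.0103,0,-0.0011,0,0,0,0,-0.0104,0,-0.0004,0,0,0,0,-0.0104,0,0.0002,0,0,0,0,-0.0104,0,0.0008,0,0,0,0,-0.0103,0,0.0013,0,0,0,0,-0.0103,0,0.002,0,0,0,0,-0.01,0,0.0026,0,0,0,0,-0.01,0,0.0031,0,0,0,0,-0.0097,0,0.0037,0]'

```text
time_s: 5.68
tcp_pos: [0.6835, -0.2727, 0.2267]
ee_rot: [[-0.976, 0.22, -0.0], [0.22, 0.976, -0.004], [-0.001, -0.004, -1.0]]
wrist_force: [-1.7, -6.6, 3.6]
gripper_width: 0.5
gripper_force: 30.0
```

drive_tool --steps '[0,0,0,-0.001,0,0.0005,0,0,0,0,0,0,0,0,0,0,0,0,0,0,0]'

```text
time_s: 5.93
tcp_pos: [0.6847, -0.2729, 0.2262]
ee_rot: [[-0.976, 0.22, 0.001], [0.22, 0.976, -0.005], [-0.002, -0.005, -1.0]]
wrist_force: [-1.2, -6.8, 2.4]
gripper_width: 0.504
gripper_force: 30.0
```

drive_tool --steps '[0,0,0,-0.0015,0,0.0005,0,0,0,0,-0.0015,0,0.0005,0,0,0,0,0,0,0,0]'

```text
time_s: 6.18
tcp_pos: [0.6865, -0.2734, 0.2253]
ee_rot: [[-0.976, 0.22, -0.002], [0.22, 0.976, -0.004], [0.001, -0.005, -1.0]]
wrist_force: [-3.0, -6.4, 4.4]
gripper_width: 0.5
gripper_force: 30.0
```

drive_tool --steps '[0,0,0,0,0,0,1,0,0,0,0,0,0,1,0,0,0,0,0,0,1,0,0,0,0,0,0,1,0,0,0,0,0,0,1,0,0,0,0,0,0,1,0,0,0,0,0,0,1,0,0,0,0,0,0,1]'

```text
time_s: 6.85
tcp_pos: [0.6877, -0.2702, 0.2237]
ee_rot: [[-0.976, 0.218, -0.0], [0.218, 0.976, 0.0], [0.0, 0.0, -1.0]]
wrist_force: [0.5, -0.2, 0.7]
gripper_width: 0.974
gripper_force: 0.0
```

drive_tool --steps '[0,0,0,0,0,-0.01,1,0,0,0,0,0,-0.02,1,0,0,0,0,0,-0.03,1,0,0,0,0,0,-0.03,1,0,0,0,0,0,-0.01,1,0,0,0,0.03,0,0,1,0,0,0,0.04,0,0,1,0,0,0,0.04,0,0,1,0,0,0,0.04,0,0,1,0,0,0,0.04,0,0,1]'

```text
time_s: 7.68
tcp_pos: [0.5002, -0.2286, 0.3241]
ee_rot: [[-0.976, 0.218, 0.001], [0.218, 0.976, -0.0], [-0.001, -0.0, -1.0]]
wrist_force: [-0.2, 1.6, 0.6]
gripper_width: 0.999
gripper_force: 0.0
```

drive_tool --steps '[0,0,0,0.02,0.04,0,1,0,0,0,0.02,0.04,0,1,0,0,0,0.02,0.04,0,1,0,0,0,0,0.04,0,1,0,0,0,0,0.04,0,1,0,0,0,0,0.04,0,1]'

```text
time_s: 8.18
tcp_pos: [0.4979, 0.0112, 0.3252]
ee_rot: [[-0.976, 0.218, 0.003], [0.218, 0.976, 0.001], [-0.002, 0.001, -1.0]]
wrist_force: [0.5, 0.2, -0.5]
gripper_width: 1.001
gripper_force: 0.0
```

```bash
python3 - <<'E'
from h import *
t=r.capture("top");s=r.capture("scene")
cv2.imwrite("pics/t1.png",t);cv2.imwrite("pics/s1.png",s)
a=cv2.resize(t[195:345,325:475],None,fx=4,fy=4,interpolation=cv2.INTER_CUBIC)
cv2.imwrite("pics/d.png",a)
E
```

```text
(no output)
```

View pics/d.png

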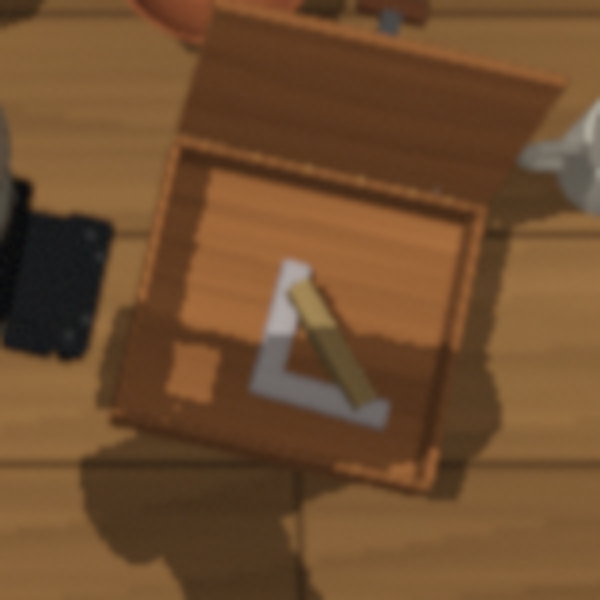

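Crop d shows the lid open and the square with its heel at about (250,392). Its legs run up to (287–311,264) and right to (385–389,416), and the brace runs from (303,288) to (365,402). I'll fit its pose.

```bash
python3 - <<'E'
from h import *
np.set_printoptions(precision=4,suppress=True)
f=lambda a:(np.array(a)+.5)/4-.5+[325,195]
L=[[44,44,18],[44,-51,18],[26,-51,18],[-51,44,18],[-51,26,18],[26,26,18]]
q,e=fit("top",L,f([[250,392],[287,260],[311,268],[385,430],[389,402],[286,372]]),[.5,-.22,1.35]);print(q,np.degrees(q[2]),e*4)
for z in(.04,.052):print(z,(proj("top",W(q,[[.034,-.034,z],[-.034,.034,z],[0,0,z]]))-[325,195])*4)
t=cv2.imread("pics/t1.png");s=cv2.imread("pics/s1.png")
Ls=np.vstack([np.array(L),[[34,-34,40],[-34,34,40]]])/1000
o=np.array([370,240]);a=cv2.resize(t[240:310,370:430],None,fx=8,fy=8,interpolation=cv2.INTER_CUBIC)
for p in proj("top",W(q,Ls)): cv2.circle(a,tuple(int(v) for v in (p-o)*8+4),4,(255,0,0),1)
b=cv2.resize(s[130:270,200:350],None,fx=4,fy=4,interpolation=cv2.INTER_CUBIC)
for p in proj("scene",W(q,Ls)): cv2.circle(b,tuple(int(v) for v in (p-[200,130])*4+2),3,(255,0,0),1)
c=np.zeros((560,780,3),np.uint8);c[:,:480]=a[:560];c[:420,480:]=cv2.resize(b,(300,280)) .repeat(1,0) if 0 else 0
cv2.imwrite("pics/e.png",np.hstack([cv2.resize(a,(400,467)),cv2.resize(b,(400,373))[:467] if 0 else cv2.copyMakeBorder(cv2.resize(b,(400,373)),0,94,0,0,0)]))
# brace end lines: tool y across (1,1) of square
for k in(45,225):print("tool-y angle",np.degrees(q[2])+k-360*(np.degrees(q[2])+k>180))
E
```

```text
[ 0.5001 -0.257   1.2896] 73.8904111656056 [[ 1.5186 -1.514 ]
 [-0.5758  0.6375]
 [ 0.3059 -0.3041]
 [-0.4785 -1.3397]
 [ 1.9379  1.6773]
 [-2.7155  0.8481]]
0.04 [[296.7015 280.9897]
 [367.8846 402.93  ]
 [332.1141 341.646 ]]
0.052 [[298.9959 278.1439]
 [370.7415 400.9763]
 [334.687  339.2414]]
tool-y angle 118.8904111656056
tool-y angle -61.1095888343944
```

View pics/e.png

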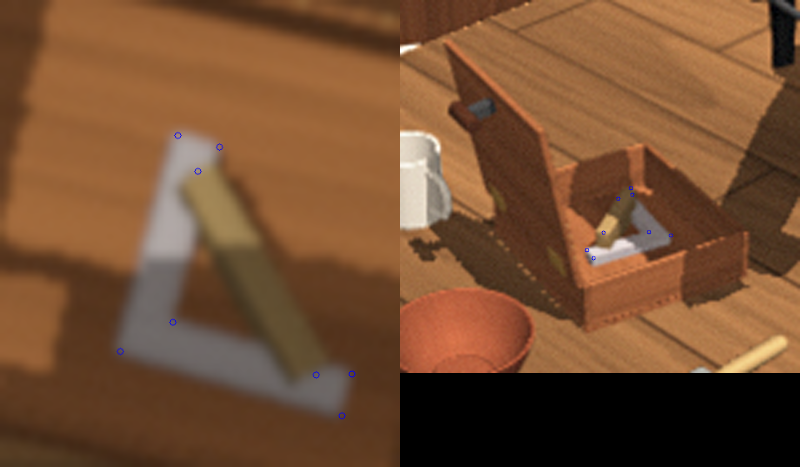

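The square is at (0.500,-0.257), yaw 73.9°, and the overlay agrees in both views. I'll turn the tool so that its y lies across the brace (118.9°).

drive_tool --steps '[0,0,-0.1207,0,0,0,0.32,0,0,-0.1207,0,0,0,0.32,0,0,-0.1207,0,0,0,0.32,0,0,-0.1207,0,0,0,0.32,0,0,-0.1207,0,0,0,0.32,0,0,-0.1207,0,0,0,0.32,0,0,0,0,0,0,0.32,0,0,0,0,0,0,0.32]'

```text
time_s: 8.95
tcp_pos: [0.4982, 0.0091, 0.3242]
ee_rot: [[-0.877, -0.48, 0.0], [-0.48, 0.877, 0.0], [-0.0, -0.0, -1.0]]
wrist_force: [0.5, -0.1, 0.2]
gripper_width: 0.476
gripper_force: 0.0
```

drive_tool --steps '[0,0,0,0.0158,-0.0293,0,0.32,0,0,0,0.0158,-0.0293,0,0.32,0,0,0,0.0158,-0.0293,0,0.32,0,0,0,0.0158,-0.0293,0,0.32,0,0,0,0.0158,-0.0293,0,0.32,0,0,0,0.0158,-0.0293,0,0.32,0,0,0,0.0158,-0.0293,0,0.32,0,0,0,0.0158,-0.0293,0,0.32,0,0,0,0,0,0.03,0.32,0,0,0,0,0,0.03,0.32]'

```text
time_s: 9.78
tcp_pos: [0.5014, -0.2593, 0.2647]
ee_rot: [[-0.879, -0.477, 0.005], [-0.477, 0.879, -0.001], [-0.004, -0.003, -1.0]]
wrist_force: [0.9, 0.6, -1.9]
gripper_width: 0.322
gripper_force: 0.0
```

drive_tool --steps '[0,0,0,0,0,0.03,0.32,0,0,0,0,0,0.03,0.32,0,0,0,0,0,0.03,0.32,0,0,0,0,0,0.03,0.32,0,0,0,0,0,0.03,0.32,0,0,0,0,0,0.01,0.32,0,0,0,0,0,0,0.32,0,0,0,0,0,0,0.32]'

```text
time_s: 10.45
tcp_pos: [0.5015, -0.2573, 0.1046]
ee_rot: [[-0.876, -0.482, 0.001], [-0.482, 0.876, -0.001], [-0.0, -0.001, -1.0]]
wrist_force: [0.2, 1.3, 0.3]
gripper_width: 0.321
gripper_force: 0.0
```

drive_tool --steps '[0,0,0,0,0,0.015,0.32,0,0,0,0,0,0.015,0.32,0,0,0,0,0,0.01,0.32,0,0,0,0,0,0.01,0.32,0,0,0,0,0,0.008,0.32,0,0,0,0,0,0.008,0.32,0,0,0,0,0,0,0.32]'

```text
time_s: 11.03
tcp_pos: [0.5002, -0.2566, 0.0366]
ee_rot: [[-0.876, -0.483, -0.002], [-0.483, 0.876, 0.001], [0.002, 0.002, -1.0]]
wrist_force: [-0.5, 0.4, 0.0]
gripper_width: 0.322
gripper_force: 0.0
```

drive_tool --steps '[0,0,0,0,0,0,0.2,0,0,0,0,0,0,0.1,0,0,0,0,0,0,0,0,0,0,0,0,0,0,0,0,0,0,0,0,0,0,0,0,0,0,0,0]'

```text
time_s: 11.53
tcp_pos: [0.5014, -0.257, 0.0384]
ee_rot: [[-0.876, -0.483, 0.001], [-0.483, 0.876, -0.0], [-0.001, -0.001, -1.0]]
wrist_force: [-0.9, 0.2, 2.1]
gripper_width: 0.181
gripper_force: 30.0
```

The brace is gripped at 15.7 mm. Now lift and turn.

drive_tool --steps '[0,0,0,0,0,-0.01,0,0,0,0,0,0,-0.02,0,0,0,0,0,0,-0.03,0,0,0,0,0,0,-0.03,0,0,0,0,0,0,-0.03,0,0,0,0,0,0,-0.03,0,0,0,0,0,0,-0.01,0,0,0,0,0,0,0,0]'

```text
time_s: 12.2
tcp_pos: [0.5019, -0.257, 0.2007]
ee_rot: [[-0.876, -0.483, 0.006], [-0.483, 0.876, -0.001], [-0.005, -0.004, -1.0]]
wrist_force: [-0.0, -0.3, -2.9]
gripper_width: 0.18
gripper_force: 30.0
```

drive_tool --steps '[0,0,0.1,0,0,0,0,0,0,0.12,0,0,0,0,0,0,0.12,0,0,0,0,0,0,0.12,0,0,0,0,0,0,0.12,0,0,0,0,0,0,0.12,0,0,0,0,0,0,0.12,0,0,0,0,0,0,0.12,0,0,0,0,0,0,0.12,0,0,0,0,0,0,0.12,0,0,0,0]'

```text
time_s: 13.03
tcp_pos: [0.499, -0.2561, 0.1945]
ee_rot: [[-0.776, 0.631, -0.006], [0.631, 0.776, 0.002], [0.006, -0.002, -1.0]]
wrist_force: [-0.4, -0.1, -3.0]
gripper_width: 0.181
gripper_force: 30.0
```

drive_tool --steps '[0,0,0.055,0,0,0,0,0,0,0,0,0,0,0,0,0,0,0,0,0,0]'

```text
time_s: 13.28
tcp_pos: [0.4995, -0.2563, 0.1955]
ee_rot: [[-0.745, 0.667, -0.004], [0.667, 0.745, 0.002], [0.004, -0.002, -1.0]]
wrist_force: [0.9, 0.3, -3.6]
gripper_width: 0.178
gripper_force: 30.0
```

drive_tool --steps '[0,0,0,0.0236,0.0283,0,0,0,0,0,0.0236,0.0283,0,0,0,0,0,0.0236,0.0283,0,0,0,0,0,0.0236,0.0283,0,0,0,0,0,0.0236,0.0283,0,0,0,0,0,0.0236,0.0283,0,0,0,0,0,0.0236,0.0283,0,0,0,0,0,0.0236,0.0283,0,0,0,0,0,0.0236,0.0283,0,0,0,0,0,0.0236,0.0283,0,0]'

```text
time_s: 14.12
tcp_pos: [0.5131, 0.1131, 0.1969]
ee_rot: [[-0.746, 0.666, -0.002], [0.666, 0.746, -0.001], [0.001, -0.002, -1.0]]
wrist_force: [0.8, -0.1, -3.0]
gripper_width: 0.179
gripper_force: 30.0
```

drive_tool --steps '[0,0,0,0.0236,0.0283,0,0,0,0,0,0.0236,0.0283,0,0,0,0,0,0.0236,0.0283,0,0,0,0,0,0.0236,0.0283,0,0,0,0,0,0,0,0.02,0,0,0,0,0,0,0.03,0,0,0,0,0,0,0.02,0,0,0,0,0,0,0.01,0,0,0,0,0,0,0,0]'

```text
time_s: 14.87
tcp_pos: [0.5175, 0.2573, 0.1143]
ee_rot: [[-0.745, 0.667, -0.006], [0.667, 0.745, -0.005], [0.001, -0.007, -1.0]]
wrist_force: [0.5, -0.4, -2.8]
gripper_width: 0.181
gripper_force: 30.0
```

```bash
python3 - <<'E'
from h import *
s=r.capture("scene");t=r.capture("top");S=r.sense();print(S["tcp_pos"],S["ee_rot"].round(4))
cv2.imwrite("pics/s2.png",s);cv2.imwrite("pics/t2.png",t)
a=cv2.resize(s[220:350,340:490],(520,450),interpolation=cv2.INTER_CUBIC)
b=cv2.resize(t[230:340,180:290],(450,450),interpolation=cv2.INTER_CUBIC)
c=np.zeros((560,780,3),np.uint8)
cv2.imwrite("pics/g.png",np.hstack([cv2.resize(a,(440,381)),cv2.resize(b,(360,381))]))
E
```

```text
[0.51984047 0.25873649 0.11808105] [[-7.450e-01  6.671e-01  5.000e-04]
 [ 6.671e-01  7.450e-01 -4.000e-04]
 [-6.000e-04  0.000e+00 -1.000e+00]]
```

View pics/g.png

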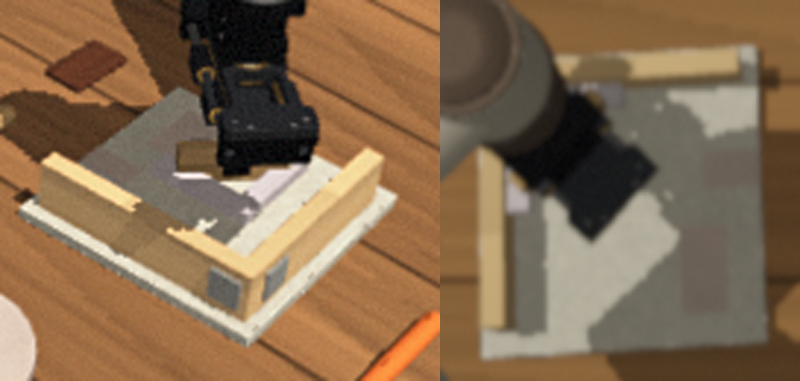

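The square hangs over the base board, about 8–11 mm short of each board. Now lower it.

drive_tool --steps '[0,0,0,0,-0.003,0.015,0,0,0,0,0,0,0.02,0,0,0,0,0,0,0.015,0,0,0,0,0,0,0.01,0,0,0,0,0,0,0.008,0,0,0,0,0,0,0,0,0,0,0,0,0,0,0]'

```text
time_s: 15.55
tcp_pos: [0.518, 0.2568, 0.0506]
ee_rot: [[-0.745, 0.667, 0.001], [0.667, 0.745, 0.001], [-0.0, 0.001, -1.0]]
wrist_force: [1.6, -0.2, -3.2]
gripper_width: 0.183
gripper_force: 30.0
```

drive_tool --steps '[0,0,0,0,0,0.0015,0,0,0,0,0,0,0.0015,0,0,0,0,0,0,0,0,0,0,0,0,0,0,0]'

```text
time_s: 15.88
tcp_pos: [0.5175, 0.2566, 0.0472]
ee_rot: [[-0.745, 0.668, 0.001], [0.668, 0.745, 0.0], [-0.0, 0.001, -1.0]]
wrist_force: [1.6, -0.7, -3.6]
gripper_width: 0.179
gripper_force: 30.0
```

drive_tool --steps '[0,0,0,0,0,0.001,0,0,0,0,0,0,0.001,0,0,0,0,0,0,0,0,0,0,0,0,0,0,0]'

```text
time_s: 16.22
tcp_pos: [0.5173, 0.2565, 0.0448]
ee_rot: [[-0.745, 0.668, -0.0], [0.668, 0.745, -0.0], [0.0, -0.0, -1.0]]
wrist_force: [-0.1, 0.2, -3.4]
gripper_width: 0.182
gripper_force: 30.0
```

drive_tool --steps '[0,0,0,0,0,0.001,0,0,0,0,0,0,0.0005,0,0,0,0,0,0,0,0,0,0,0,0,0,0,0]'

```text
time_s: 16.55
tcp_pos: [0.5176, 0.2566, 0.0444]
ee_rot: [[-0.745, 0.667, 0.001], [0.667, 0.745, 0.0], [-0.0, 0.001, -1.0]]
wrist_force: [-2.0, -1.4, 6.0]
gripper_width: 0.182
gripper_force: 30.0
```

Contact with the base at 8 N. Now slide towards the corner.

drive_tool --steps '[0,0,0,0,0.002,-0.0003,0,0,0,0,0,0.002,0,0,0,0,0,0,0.002,0,0,0,0,0,0,0.002,0,0,0,0,0,0,0.002,0,0,0,0,0,0,0,0,0,0,0,0,0,0,0,0]'

```text
time_s: 17.13
tcp_pos: [0.5248, 0.2643, 0.0444]
ee_rot: [[-0.745, 0.667, 0.001], [0.667, 0.745, 0.001], [-0.001, 0.001, -1.0]]
wrist_force: [-1.0, -1.7, 6.1]
gripper_width: 0.18
gripper_force: 30.0
```

drive_tool --steps '[0,0,0,0,0.001,0,0,0,0,0,0,0.001,0,0,0,0,0,0,0,0,0,0,0,0,0,0,0,0]'

```text
time_s: 17.47
tcp_pos: [0.526, 0.2655, 0.0444]
ee_rot: [[-0.745, 0.667, 0.001], [0.667, 0.745, 0.0], [-0.001, 0.001, -1.0]]
wrist_force: [-1.4, -1.6, 6.0]
gripper_width: 0.182
gripper_force: 30.0
```

drive_tool --steps '[0,0,0,0,0.001,0,0,0,0,0,0,0.001,0,0,0,0,0,0,0,0,0,0,0,0,0,0,0,0]'

```text
time_s: 17.8
tcp_pos: [0.5273, 0.267, 0.0444]
ee_rot: [[-0.745, 0.667, 0.001], [0.667, 0.745, 0.0], [-0.001, 0.001, -1.0]]
wrist_force: [-1.7, -1.8, 6.0]
gripper_width: 0.182
gripper_force: 30.0
```

drive_tool --steps '[0,0,0,0.0007,0.0007,0,0,0,0,0,0.0007,0.0007,0,0,0,0,0,0,0,0,0,0,0,0,0,0,0,0]'

```text
time_s: 18.13
tcp_pos: [0.5275, 0.2691, 0.0444]
ee_rot: [[-0.745, 0.667, 0.002], [0.667, 0.745, 0.0], [-0.001, 0.001, -1.0]]
wrist_force: [-0.7, -1.4, 5.1]
gripper_width: 0.182
gripper_force: 30.0
```

drive_tool --steps '[0,0,0,-0.0007,0.0007,0,0,0,0,0,0,0,0,0,0,0,0,0,0,0,0]'

```text
time_s: 18.38
tcp_pos: [0.5279, 0.2691, 0.0444]
ee_rot: [[-0.745, 0.667, 0.001], [0.667, 0.745, 0.0], [-0.0, 0.0, -1.0]]
wrist_force: [-2.1, -1.6, 6.2]
gripper_width: 0.184
gripper_force: 30.0
```

drive_tool --steps '[0,0,0,0.0007,0.0007,0,0,0,0,0,0,0,0,0,0,0,0,0,0,0,0]'

```text
time_s: 18.63
tcp_pos: [0.5279, 0.2691, 0.0444]
ee_rot: [[-0.745, 0.667, 0.0], [0.667, 0.745, -0.001], [-0.001, -0.001, -1.0]]
wrist_force: [-1.1, -4.9, 6.0]
gripper_width: 0.179
gripper_force: 30.0
```

drive_tool --steps '[0,0,0,-0.0007,0.0007,0,0,0,0,0,0,0,0,0,0,0,0,0,0,0,0]'

```text
time_s: 18.88
tcp_pos: [0.5282, 0.2691, 0.0444]
ee_rot: [[-0.745, 0.668, -0.001], [0.668, 0.745, -0.002], [-0.0, -0.002, -1.0]]
wrist_force: [-2.8, -4.3, 8.1]
gripper_width: 0.182
gripper_force: 30.0
```

drive_tool --steps '[0,0,0,-0.0007,0.0007,-0.0003,0,0,0,0,0,0,0,0,0,0,0,0,0,0,0]'

```text
time_s: 19.13
tcp_pos: [0.5287, 0.2692, 0.0444]
ee_rot: [[-0.744, 0.668, -0.002], [0.668, 0.744, -0.002], [0.0, -0.003, -1.0]]
wrist_force: [-3.7, -3.3, 7.3]
gripper_width: 0.179
gripper_force: 30.0
```

drive_tool --steps '[0,0,0,-0.0007,0.0007,0,0,0,0,0,0,0,0,0,0,0,0,0,0,0,0]'

```text
time_s: 19.38
tcp_pos: [0.5288, 0.2691, 0.0444]
ee_rot: [[-0.744, 0.668, -0.004], [0.668, 0.744, -0.002], [0.001, -0.004, -1.0]]
wrist_force: [-8.0, -2.4, 9.4]
gripper_width: 0.182
gripper_force: 30.0
```

drive_tool --steps '[0,0,0,0.0007,0.0007,-0.0005,0,0,0,0,0.0004,0.0004,0,0,0,0,0,0,0,0,0,0,0,0,0,0,0,0]'

```text
time_s: 19.72
tcp_pos: [0.5287, 0.2692, 0.0445]
ee_rot: [[-0.744, 0.668, -0.005], [0.668, 0.744, -0.005], [0.0, -0.006, -1.0]]
wrist_force: [-4.3, -6.4, 7.1]
gripper_width: 0.182
gripper_force: 30.0
```

```bash
python3 - <<'E'
from h import *
for i in range(3):
    t=r.capture("top");s=r.capture("scene")
    S=r.sense();print(S["tcp_pos"].round(5),S["wrist_force"].round(2),S["moment"].round(3),np.degrees(np.arctan2(S["ee_rot"][1,1],S["ee_rot"][0,1]))-45)
cv2.imwrite("pics/s3.png",s);cv2.imwrite("pics/t3.png",t)
a=cv2.resize(s[220:350,340:490],(440,381),interpolation=cv2.INTER_CUBIC)
b=cv2.resize(t[230:340,180:290],(360,381),interpolation=cv2.INTER_CUBIC)
cv2.imwrite("pics/i.png",np.hstack([a,b]))
E
```

```text
[0.52874 0.26922 0.04445] [-4.07 -6.21  8.11] [-1.817  1.146  0.09 ] 3.0773755526495563
[0.52872 0.26922 0.04443] [-5.68 -6.91  7.43] [-1.828  1.05   0.055] 3.0766582051514817
[0.52873 0.26921 0.04444] [-4.51 -6.5   7.38] [-1.778  1.101  0.048] 3.079123450619768
```

View pics/i.png

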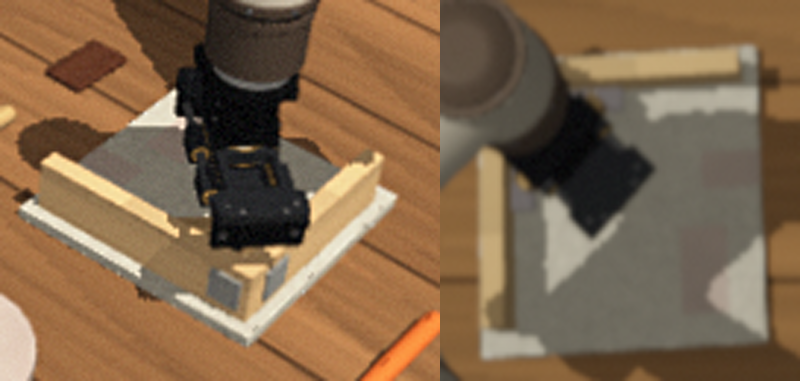

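Square is seated at the corner, pushing about 5 N and 6.5 N. The tool has tipped by 0.006 rad, so I'll correct that and test the yaw.

drive_tool --steps '[-0.008,0,0,0,0,0,0,0,0,0,0,0,0,0,0,0,0,0,0,0,0]'

```text
time_s: 20.27
tcp_pos: [0.5287, 0.2692, 0.0444]
ee_rot: [[-0.744, 0.668, 0.001], [0.668, 0.744, 0.001], [0.0, 0.001, -1.0]]
wrist_force: [-3.5, -6.2, 7.1]
gripper_width: 0.181
gripper_force: 30.0
```

```bash
cat > st.py <<'E'
from station import r
import numpy as np
S=r.sense();R=S["ee_rot"];print(S["tcp_pos"].round(5),S["wrist_force"].round(2),S["moment"].round(3),R[2].round(4),"yaw",np.degrees(np.arctan2(R[1,1],R[0,1]))-45)
E
python3 st.py
```

```text
[0.52867 0.26916 0.04441] [-3.55 -6.16  7.06] [-2.018  1.221  0.054] [ 3.0e-04  1.1e-03 -1.0e+00] yaw 3.0892470396049987
```

drive_tool --steps '[0,0,0.008,0,0,0,0,0,0,0,0,0,0,0,0,0,0,0,0,0,0]'

```text
time_s: 20.52
tcp_pos: [0.5287, 0.2692, 0.0444]
ee_rot: [[-0.74, 0.673, 0.001], [0.673, 0.74, 0.001], [0.0, 0.001, -1.0]]
wrist_force: [-4.8, -6.5, 7.9]
gripper_width: 0.182
gripper_force: 30.1
```

```bash
python3 st.py
```

```text
[0.52867 0.26915 0.04442] [-4.78 -6.51  7.94] [-2.041  1.2    0.287] [ 0.e+00  8.e-04 -1.e+00] yaw 2.7054598811731267
```

drive_tool --steps '[0,0,-0.016,0,0,0,0,0,0,0,0,0,0,0,0,0,0,0,0,0,0]'

```text
time_s: 20.77
tcp_pos: [0.5287, 0.2692, 0.0444]
ee_rot: [[-0.749, 0.663, 0.0], [0.663, 0.749, 0.001], [0.0, 0.001, -1.0]]
wrist_force: [-3.9, -6.5, 7.5]
gripper_width: 0.178
gripper_force: 30.0
```

```bash
python3 st.py
```

```text
[0.52868 0.26917 0.04442] [-3.89 -6.53  7.48] [-1.991  1.256 -0.249] [ 5.0e-04  1.2e-03 -1.0e+00] yaw 3.4747627310294646
```

The moment resists turning both ways, symmetric about 3.09°, so the square is flush on both boards. I'll turn back, then check the lid and bystanders.

drive_tool --steps '[0,0,0.008,-0.0003,0.0003,0,0,0,0,0,0,0,0,0,0,0,0,0,0,0,0,0,0,0,0,0,0,0]'

```text
time_s: 21.1
tcp_pos: [0.5287, 0.2691, 0.0444]
ee_rot: [[-0.744, 0.668, -0.0], [0.668, 0.744, 0.001], [0.001, 0.0, -1.0]]
wrist_force: [-5.3, -5.6, 9.1]
gripper_width: 0.186
gripper_force: 30.0
```

```bash
python3 st.py; python3 - <<'E'
from h import *
t=r.capture("top");cv2.imwrite("pics/t4.png",t)
E
```

```text
[0.52869 0.26914 0.04441] [-5.27 -5.62  9.12] [-1.899  1.575  0.01 ] [ 6.e-04  3.e-04 -1.e+00] yaw 3.08814974603726
```

View pics/t4.png

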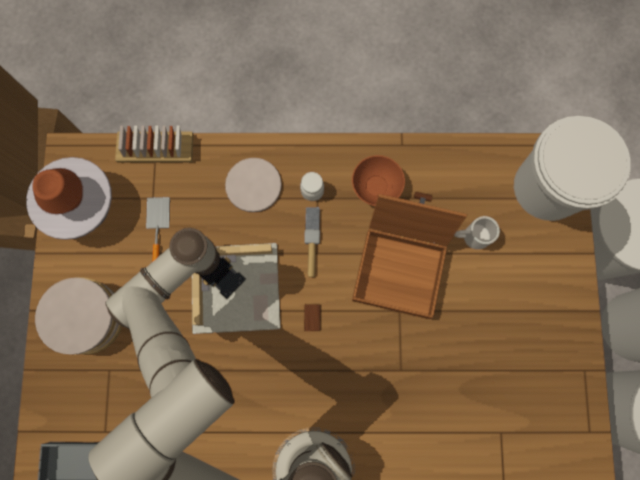

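The lid is open at (418,218), the case is empty, and the bystanders are where they were: bowl (380,182), jar (312,186), mug (483,232), brush and rib. The push is about 5 N on each board, so I'm handing in.

```bash
python3 -c "
from station import r
print(r.finish_job())"
```

```text
the job is handed in; nothing more can be done
None
```

I handed the job in at about 21 s: the lid rests open, and the square lies flat in the frame's corner against both boards, still gripped and pushed with about 5 N on each; the other things on the bench look unmoved in the last top view.

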